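Take the stubborn screw cap off the round refill canister

ROBOT

A 6-joint arm with a two-finger parallel gripper is mounted at the origin on a cart in front of the work surface, level with it; the furniture and walls round the work are solid. World frame = base frame: x ahead of the robot, y to its left, z up, the work surface at z = 0. Lengths are in m, angles in degrees, forces in N, time in s.
With the tool pointing down it reaches from about 0.225 to 0.725 m from the base axis. Payload 3.1 kg.
Tool frame: the origin (TCP) lies midway between the tips of the shut fingers; the grasp point (between the pads) lies 19 mm behind it; z points along the fingers, y is the line along which they close (so a half turn about z gives the same grasp; the last joint's range is limited). The gripper opens to 85 mm and grips with 20 to 120 N. Pads are 22 mm wide; open, the fingers measure 114 mm over their backs; the gripper's body (76 mm by 85 mm) begins 54 mm behind the grasp point. The pads swing forward as they close: fully open they stand 13 mm farther back than shut.
Start: joints at [55.932, 2.75, 5.684, 92.934, 0, 82.678], TCP at [0.236, 0.469, 0.231] pointing down, gripper open.
Joint ranges: [-166.93, 166.93], [-56.73, 111.36], [-69.38, 81.34], [-121.58, 131.49], [-85.45, 84.26], [-180, 180]. Speed limits (degrees/s): [159.86, 159.86, 180, 180, 180, 180].

INTERFACE

Orientations are given as a 3x3 rotation matrix whose columns are the frame's x, y, z axes.
In Python, from plant import * gives the robot as it stands. The module is installed in compiled form; this text tells all that it offers.
- The arm moves only by the shell command python3 -m inch 'ROWS' [FORCE]. ROWS is a JSON object whose one key "increments" holds a list of rows, each an object of numbers: "dx", "dy", "dz": the shift along the tool's x, y, z in m; "twist": the turn about the tool's z in rad; "jaw": the finger opening in m, from 0 to 0.0854. In form: {"increments": [{"dx": .., "dy": .., "dz": .., "twist": .., "jaw": ..}, ...]}. A call has 1 to 5 rows; each row shifts and turns the commanded pose from where the row before left it, along the tool's axes as they then stand; what a row does not reach is not made up. A row lasts 1/8 s, in which the tool goes at most 62.5 mm and 10.7 degrees, less where a joint would pass 70% of its speed; a pose out of reach is approached as far as the arm can. A call is refused whole if a number of a shift passes 0.0625 or a number of a turn 0.188, either way. A call with a gripper value outside its range is refused whole. The fingers move at their own pace and stop on an object; FORCE is the grip in N (left out, the last holds). Time passes only in rows, so rows that do not move let the fingers close. It gives the time, the measured TCP pose, the force, the opening and the grip force at its end, in the units of the state.
- state(): the state, without advancing time (a new reading comes with each control period).
- grab_frame(name): name is "scene" or "top"; returns a dict with "pixels" (400x640x3 uint8, blue, green, red), "fx", "fy", "cx", "cy" (pixels), "pose" (4x4, takes a point from camera to world coordinates). Camera axes: x right, y up, looking along -z (the intrinsics and any distortion apply to the point x, -y, -z); pixel columns grow to the right and rows downward; lengths in m; the calibration is good to about 2 mm. A picture is of the moment at which its call begins. There is no depth.
- sign_off(): hands the job in; it is judged then, once.
The state is a dict: "clock": time; "joint_pos": joint angles; "joint_velocities": joint speeds; "effort": joint torques, N m; "ee_pos": TCP position; "ee_rot": TCP orientation; "contact_force": force on the tool from outside, world axes, zero at the start; "wrist_torque": the same for the moment, N m; "grip_width": opening from 0.0 (shut) to 1.0 (fully open); "gripper_force": force on a finger pad.
Only numpy, scipy, OpenCV 4.12 (cv2) and the standard library are available. Lean on these libraries where they do the work, as an engineer would, in place of code of your own. Each camera call takes 0.05 s, during which the arm holds its last target. There are 200 camera calls.

TASK

The round steel canister on the refill board is to be filled, so unscrew its cap and finish while still holding it, upright in the gripper, about 10 cm straight above where it sat. Nobody remembers whether its thread is ordinary or left-handed: try it one way and, if it will not give, the other, and turn it the way that gives until it comes free before you lift. Leave the square canister's cap closed and do not disturb the other things on the worktop.

Things in the scene. Friction and masses are not known exactly. Their poses are not given: they have to be found in the camera images.
- board: light wooden refill board, 132 x 320 x 18 mm with a low lip (26 mm) along both long edges, fixed to the worktop; origin at the centre of its underside, y along its length, z up. The two canisters are fastened to it 180 mm apart along its y (which one is at which end varies).
- can_round: round steel canister, 84 mm across, 115 mm tall to the neck, fixed on the board, so that it can be neither turned nor lifted; origin at the centre of its underside (18 mm above the worktop), z up. Its neck (26 mm across, 30 mm tall, two thread ledges and stops) starts 115 mm above the origin. On it sits the cap to be taken off.
- can_square: square steel canister, 80 x 80 mm with rounded edges, otherwise the same size and neck, fixed on the board; origin at the centre of its underside, z up. Its cap must stay on.
- cap_round: cap of the round canister: dark wooden screw cap, 50 mm across, 35 mm tall, straight fluted sides, 80 g (0.7 to 1.4 times that), loose; origin at the centre of its underside, z up. Closed, its underside is 119 mm above the canister's origin (137 mm above the worktop), 4 mm above the shoulder; its x axis is along the canister's x. It must rise 26 mm to clear the neck.
- round_mouth (a point): centre of the top of the round canister's neck, 145 mm above its origin, hidden in the cap when closed. Two thread ledges on the neck hold two lugs in the cap. Which way the cap loosens (seen from above) varies and does not show outside. It does not rise as it turns; until free it can be lifted only about 1.5 mm.
- round_shoulder (a point): centre of the round canister's shoulder, foot of its neck, 115 mm above its origin. Turned the wrong way, the cap meets a hard stop within 0.2 rad and then slips in a moderate grip (30 N: about 0.6 Nm or more). The right way it turns with little resistance, is free of the ledges from about 1.0 rad (60 degrees), best lifted at 1.2 to 1.6, and meets a stop at about 2.2 rad.
- cap_square: the same kind of cap on the square canister, closed; leave it alone. Origin at the centre of its underside.
- small_tin: small food tin, 58 mm across and 72 mm tall, standing loose on the board between the canisters; origin at the centre of its underside. Bystander.
- red_spice: spice jar with a red cap, 45 mm across and 106 mm tall, left of the board; origin at the centre of its underside. Bystander.
- flat_tin: flat tin, 86 mm across and 40 mm tall, right of the board; origin at the centre of its underside. Bystander.
- low_box: low box, 75 x 128 x 67 mm, left of the board; origin at the centre of its underside. Bystander.
- jam_jar: squat jar with a yellow lid, 67 mm across and 82 mm tall, right of the board; origin at the centre of its underside. Bystander.
Mind the look-alikes: they are no part of the job. Leave any purple or yellow look-alike of the cap_round alone.

How it is judged (in metres and radians):
On the way:
1. the round canister's cap has been turned free (by more than 0.85 rad) while still seated on its neck (angle between the x axis of cap_round and the x axis of can_round, either way round above 0.85 rad and z of cap_round in the frame of can_round below 0.127 m), for 0.1 s.
At the end, for the whole second after the job is handed in: The fingers hold the round canister's cap (over 2 N), at rest, within 0.25 rad of upright, 6 to 16 cm above where it sat, within 4 cm of the canister's axis, not touching the canister; the square one's cap is seated, within 5 mm in height, 6 mm sideways and 0.25 rad of closed (z of cap_round in the frame of can_round between 0.179 and 0.279 m and horizontal distance between cap_round and can_round below 0.04 m and angle between cap_round's own z axis and vertical below 0.25 rad and contact force between the fingers and cap_round above 2 N and linear speed of cap_round below 0.03 m/s and contact force between cap_round and can_round below 0.2 N and z of cap_square in the frame of can_square below 0.124 m and angle between the x axis of cap_square and the x axis of can_square, either way round below 0.25 rad and horizontal distance between cap_square and can_square below 0.006 m); the arm keeps its last pose, push and grip.
It fails at once if the square canister's cap is turned by more than 0.3 rad or moved by more than 1.5 cm (angle between the x axis of cap_square and the x axis of can_square, either way round above 0.3 rad or distance of cap_square from where it was at the start of the episode above 0.015 m).
It fails at once if a bystander is moved by more than 3 cm or tipped (distance of any of small_tin, red_spice, flat_tin, low_box, jam_jar from where it was at the start of the episode above 0.03 m or angle between any of small_tin, red_spice, flat_tin, low_box, jam_jar's own z axis and vertical above 0.35 rad).
It also fails if it takes over 40 s, if anything falls off the work surface, if the arm or the gripper's body presses on something with over 40 N, if the wrist force passes 120 N, or if a joint passes its speed limit or range.

## Working session

There is one attempt and no reset: what is moved stays moved. The work goes in short steps, Python scripts to look and compute and a shell command to move; the robot and the scene stay as the last step left them, time stands still between calls to the robot, and variables do not carry over. Pictures are saved under pics/ and viewed, at most 10 in all, crops included, and the job is handed in when it is done.

```bash
mkdir -p pics; cat > h.py <<'E'
from plant import *
import cv2, numpy as np
def ray(f,u,v):
    T=np.array(f["pose"]); d=T[:3,:3]@np.array([(u-f["cx"])/f["fx"],-(v-f["cy"])/f["fy"],-1]); return T[:3,3],d
def atz(f,u,v,z):
    o,d=ray(f,u,v); return o+d*(z-o[2])/d[2]
def proj(f,p):
    T=np.array(f["pose"]); q=T[:3,:3].T@(np.array(p)-T[:3,3]); return f["cx"]+f["fx"]*q[0]/-q[2], f["cy"]-f["fy"]*q[1]/-q[2]
E
python3 - <<'E'
from h import *
for n in("top","scene"):
    f=grab_frame(n); cv2.imwrite(f"pics/{n}0.png",f["pixels"]); print({k:v for k,v in f.items() if k!="pixels"})
s=state(); print(s)
E
```

```text
{'fx': 393.6113895418927, 'fy': 393.6113895418927, 'cx': 319.07151478504227, 'cy': 196.4582482012548, 'pose': array([[-0.01266123,  0.98563638, -0.16840613,  0.30629744],
       [-0.99984928, -0.01448029, -0.0095779 , -0.00447466],
       [-0.01187889,  0.16825948,  0.98567116,  1.36335361],
       [ 0.        ,  0.        ,  0.        ,  1.        ]])}
{'fx': 475.42164284610453, 'fy': 475.42164284610453, 'cx': 324.35195704113573, 'cy': 200.34079595072026, 'pose': array([[ 0.83418977,  0.38575466, -0.39410756, -0.00659575],
       [-0.55147581,  0.58527327, -0.59441536, -0.76896035],
       [ 0.00136212,  0.713196  ,  0.70096334,  1.03531154],
       [ 0.        ,  0.        ,  0.        ,  1.        ]])}
{'clock': 0.1, 'joint_pos': array([ 5.59329864e+01,  2.78971536e+00,  5.60039268e+00,  9.29364142e+01,
       -1.09178338e-03,  8.26786762e+01]), 'joint_velocities': array([ 0.10693487, -0.0804512 ,  0.29847764, -0.05611105,  0.06720082,
       -0.01792223]), 'effort': array([ 2.39341120e-03, -3.39851975e+01,  3.20935428e+01,  1.57960563e-02,
       -1.33128824e-04, -9.05470898e-06]), 'ee_pos': array([0.2359498 , 0.46834792, 0.23022286]), 'ee_rot': array([[-8.93012652e-01,  4.50029922e-01, -1.21350200e-03],
       [ 4.50031483e-01,  8.93010818e-01, -1.82857691e-03],
       [ 2.60756093e-04, -2.17905642e-03, -9.99997592e-01]]), 'contact_force': array([-7.27925675e-01, -4.22234245e-04, -4.61437260e-02]), 'wrist_torque': array([-0.03627837,  0.02466446,  0.03761359]), 'gripper_force': 0.0, 'grip_width': 0.9999036263664631}
```

View pics/top0.png

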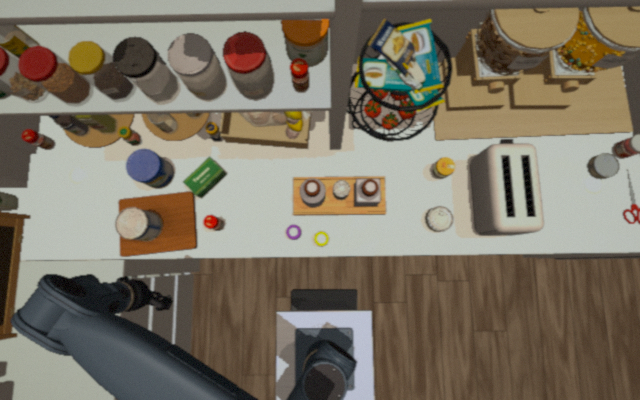

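View pics/scene0.png

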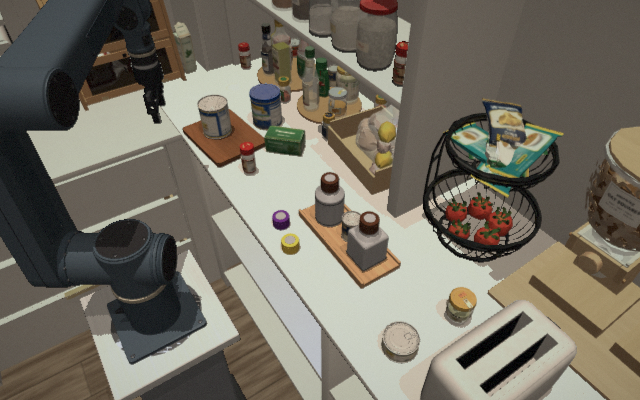

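The top view shows two dark caps: one at (312,188) on the round canister and one at (369,188) on the square one. The scene view shows them at (330,180) and (370,219). The purple ring at (293,232) and the yellow ring at (321,239) lie on the worktop and are look-alikes. The cap on the round grey can, at the left (+y) end of the board, is the one meant. I'll confirm it in one crop.

```bash
python3 - <<'E'
from h import *
a=cv2.imread("pics/top0.png")[165:225,280:400]; b=cv2.imread("pics/scene0.png")[160:285,290:410]
a=cv2.resize(a,None,fx=6,fy=6,interpolation=cv2.INTER_CUBIC)[:, :]; b=cv2.resize(b,(230,240),interpolation=cv2.INTER_CUBIC)
c=np.zeros((600,720,3),np.uint8); c[:360]=a; c[360:,:230]=b
c[360:,240:240+480]=cv2.resize(cv2.imread("pics/scene0.png")[165:245,300:460],(480,240),interpolation=cv2.INTER_CUBIC)
cv2.imwrite("pics/crop0.png",c)
f=grab_frame("top")
for n,u,v in(("round",312,188),("sq",369,188)): print(n,atz(f,u,v,.172))
for n,u,v in(("bl",293,178),("br",385,178),("bl2",293,214),("br2",385,214)): print(n,atz(f,u,v,.026))
E
```

```text
round [0.53661485 0.02856554 0.172     ]
sq [ 0.53399117 -0.14687245  0.172     ]
bl [0.6012368  0.09836061 0.026     ]
br [ 0.59636158 -0.22092051  0.026     ]
bl2 [0.47517926 0.09855067 0.026     ]
br2 [ 0.47073114 -0.21579362  0.026     ]
```

View pics/crop0.png

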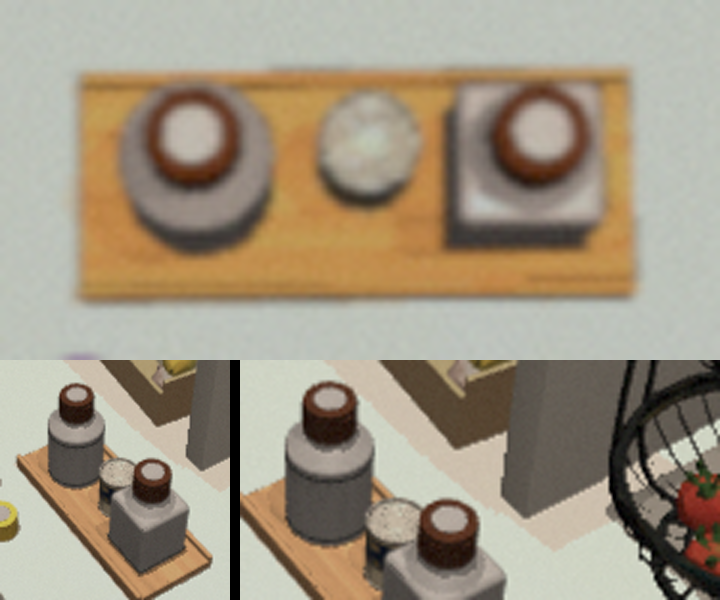

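The crop confirms it: the left dark cap, centre (312,187.5), sits on the round can and the right one on the square can. The measured cap position (0.537, 0.029) matches the board centre + 90 mm (0.537, 0.030). Needed shift in tool axes: dx ≈ -0.466, dy ≈ -0.257, at the current height of 0.23, which clears everything.

```bash
python3 -m inch '{"increments":[{"dx":-0.046,"dy":-0.025},{"dx":-0.046,"dy":-0.025},{"dx":-0.046,"dy":-0.025},{"dx":-0.046,"dy":-0.025},{"dx":-0.046,"dy":-0.025}]}' 30
```

```text
validation failed for argument at $.in...
```

```bash
python3 -m inch '{"increments":[{"dx":-0.046,"dy":-0.025},{"dx":-0.046,"dy":-0.025},{"dx":-0.046,"dy":-0.025},{"dx":-0.046,"dy":-0.025},{"dx":0,"dy":0}]}'
python3 - <<'E'
from h import *
s=state();R=s["ee_rot"];print(s["ee_pos"],s["joint_pos"],R,R.T@(np.array([.537,.029,.137])-s["ee_pos"]))
E
```

```text
[0.23601551 0.46843229 0.23036848] [ 5.59322179e+01  2.78510512e+00  5.61225859e+00  9.29328005e+01
 -1.12812175e-03  8.26784487e+01] [[-8.93008450e-01  4.50038748e-01 -1.01658631e-03]
 [ 4.50039845e-01  8.93007151e-01 -1.53846072e-03]
 [ 2.15451909e-04 -1.83136277e-03 -9.99998300e-01]] [-0.46656384 -0.2567905   0.0937384 ]validation failed for argument at $.in...
```

```bash
python3 -m inch '{"increments":[{"dx":-0.046,"dy":-0.025,"dz":0,"twist":0,"jaw":0.085},{"dx":-0.046,"dy":-0.025,"dz":0,"twist":0,"jaw":0.085},{"dx":-0.046,"dy":-0.025,"dz":0,"twist":0,"jaw":0.085},{"dx":-0.046,"dy":-0.025,"dz":0,"twist":0,"jaw":0.085},{"dx":-0.046,"dy":-0.025,"dz":0,"twist":0,"jaw":0.085}]}' 30
```

```text
clock: 0.78
ee_pos: [0.386, 0.2522, 0.231]
ee_rot: [[-0.893, 0.45, -0.0], [0.45, 0.893, -0.0], [0.0, -0.0, -1.0]]
contact_force: [0.0, 1.1, -0.3]
grip_width: 0.995
gripper_force: 0.0
```

```bash
python3 -m inch '{"increments":[{"dx":-0.046,"dy":-0.025,"dz":0,"twist":0,"jaw":0.085},{"dx":-0.046,"dy":-0.025,"dz":0,"twist":0,"jaw":0.085},{"dx":-0.046,"dy":-0.025,"dz":0,"twist":0,"jaw":0.085},{"dx":-0.046,"dy":-0.025,"dz":0,"twist":0,"jaw":0.085},{"dx":-0.046,"dy":-0.025,"dz":0,"twist":0,"jaw":0.085}]}'
python3 - <<'E'
from h import *
s=state();R=s["ee_rot"];print(s["ee_pos"],s["joint_pos"],R,R.T@(np.array([.537,.029,.137])-s["ee_pos"]))
f=grab_frame("scene"); 
p=[proj(f,(.537+.025*np.cos(t),.029+.025*np.sin(t),.172)) for t in np.arange(0,6.3,.1)]
im=f["pixels"][130:250,270:430].copy(); im=cv2.resize(im,None,fx=4,fy=4,interpolation=cv2.INTER_CUBIC)
for u,v in p: cv2.circle(im,(int((u-270)*4),int((v-130)*4)),1,(0,255,0),-1)
cv2.imwrite("pics/s1.png",im)
E
```

```text
clock: 1.4
ee_pos: [0.5352, 0.037, 0.231]
ee_rot: [[-0.893, 0.45, -0.0], [0.45, 0.893, 0.0], [0.0, 0.0, -1.0]]
contact_force: [0.5, 0.9, 0.7]
grip_width: 0.992
gripper_force: 0.0
[0.53518055 0.03701673 0.23095339] [-3.21495232e+00  4.48657002e+00  7.46398516e+00  9.29985579e+01
  1.31755975e-02  2.35416051e+01] [[-8.92927329e-01  4.50200688e-01 -3.55533430e-04]
 [ 4.50200623e-01  8.92927397e-01  2.50290520e-04]
 [ 4.30146505e-04  6.34298738e-05 -9.99999905e-01]] [-0.00527419 -0.0063452   0.09395073]
```

View pics/s1.png

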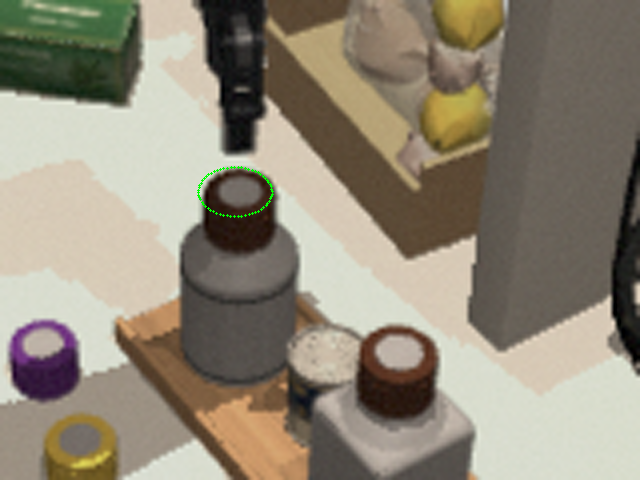

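The scene crop shows the cap top at about (239,192) in the crop, 1 px right of my predicted ring, which agrees within calibration. The fingers hang above it. I'll descend to a TCP height of 0.137.

```bash
python3 -m inch '{"increments":[{"dx":-0.0065,"dy":-0.0065,"dz":0.01,"twist":0,"jaw":0.085},{"dx":0,"dy":0,"dz":0.025,"twist":0,"jaw":0.085},{"dx":0,"dy":0,"dz":0.025,"twist":0,"jaw":0.085},{"dx":0,"dy":0,"dz":0.02,"twist":0,"jaw":0.085},{"dx":0,"dy":0,"dz":0.014,"twist":0,"jaw":0.085}]}'; python3 -m inch '{"increments":[{"dx":0,"dy":0,"dz":0,"twist":0,"jaw":0.06},{"dx":0,"dy":0,"dz":0,"twist":0,"jaw":0.054},{"dx":0,"dy":0,"dz":0,"twist":0,"jaw":0.052},{"dx":0,"dy":0,"dz":0,"twist":0,"jaw":0.04},{"dx":0,"dy":0,"dz":0,"twist":0,"jaw":0.03}]}' 30
```

```text
clock: 2.08
ee_pos: [0.5359, 0.0308, 0.1355]
ee_rot: [[-0.894, 0.449, -0.003], [0.449, 0.894, 0.0], [0.003, -0.001, -1.0]]
contact_force: [-0.4, 1.1, -0.0]
grip_width: 0.997
gripper_force: 0.0
clock: 2.7
ee_pos: [0.5383, 0.0298, 0.1387]
ee_rot: [[-0.893, 0.45, 0.002], [0.45, 0.893, 0.0], [-0.002, 0.001, -1.0]]
contact_force: [-1.0, -0.6, 4.3]
grip_width: 0.573
gripper_force: 31.4
```

Gripped at about 49 mm, which fits the cap. Tool z points down, so negative twist is counter-clockwise from above, the ordinary loosening direction. I'll try that first with a small turn.

```bash
python3 -m inch '{"increments":[{"dx":0,"dy":0,"dz":0,"twist":-0.08,"jaw":0.03},{"dx":0,"dy":0,"dz":0,"twist":-0.08,"jaw":0.03},{"dx":0,"dy":0,"dz":0,"twist":-0.08,"jaw":0.03},{"dx":0,"dy":0,"dz":0,"twist":-0.08,"jaw":0.03}]}'; python3 -c "
from plant import *; s=state(); print(s['wrist_torque'],s['contact_force'],s['joint_pos'][5],s['effort'][5],s['ee_rot'][0])"
```

```text
clock: 3.2
ee_pos: [0.5392, 0.0296, 0.1387]
ee_rot: [[-0.99, 0.144, 0.004], [0.144, 0.99, -0.0], [-0.004, 0.0, -1.0]]
contact_force: [1.2, 0.7, 2.8]
grip_width: 0.575
gripper_force: 31.4
[ 0.07700374 -0.29626019 -0.01567051] [1.18072899 0.68283418 2.77325383] 4.301467440983396 0.3929428942501545 [-0.98957523  0.14395085  0.00436014]
```

```bash
python3 -m inch '{"increments":[{"dx":0,"dy":0,"dz":0,"twist":-0.1,"jaw":0.03},{"dx":0,"dy":0,"dz":0,"twist":-0.1,"jaw":0.03}]}'; python3 -c "
from plant import *; s=state(); print(s['wrist_torque'],s['joint_pos'][5],s['joint_velocities'][5],s['effort'][5])"; python3 -m inch '{"increments":[{"dx":0,"dy":0,"dz":0,"twist":0,"jaw":0.03}]}';python3 -c "
from plant import *; s=state(); print(s['wrist_torque'],s['joint_pos'][5],s['effort'][5])"
```

```text
clock: 3.45
ee_pos: [0.5392, 0.0298, 0.1387]
ee_rot: [[-0.998, -0.056, 0.004], [-0.056, 0.998, 0.0], [-0.004, -0.0, -1.0]]
contact_force: [3.3, 1.1, 3.9]
grip_width: 0.577
gripper_force: 31.3
[ 0.15780401 -0.30854918  0.01095564] -7.193941899281539 -45.276568970776204 0.4973008297383785
clock: 3.58
ee_pos: [0.539, 0.0298, 0.1387]
ee_rot: [[-0.999, -0.052, 0.004], [-0.052, 0.999, 0.0], [-0.004, -0.0, -1.0]]
contact_force: [2.4, 0.7, 5.1]
grip_width: 0.575
gripper_force: 31.4
[ 0.1381365  -0.42490936 -0.00855678] -6.94573397797828 -0.17012984957545996
```

Joint 6 followed fully (0.52 rad) with about 0 Nm on the wrist about z, so it seems to give. I'll carry on and keep watching the torque.

```bash
python3 -m inch '{"increments":[{"dx":0,"dy":0,"dz":0,"twist":-0.1,"jaw":0.03},{"dx":0,"dy":0,"dz":0,"twist":-0.1,"jaw":0.03},{"dx":0,"dy":0,"dz":0,"twist":-0.1,"jaw":0.03},{"dx":0,"dy":0,"dz":0,"twist":-0.1,"jaw":0.03},{"dx":0,"dy":0,"dz":0,"twist":-0.1,"jaw":0.03}]}'; python3 -c "
from plant import *; s=state(); print(s['wrist_torque'],s['joint_pos'][5],s['effort'][5])"; python3 -m inch '{"increments":[{"dx":0,"dy":0,"dz":0,"twist":-0.1,"jaw":0.03},{"dx":0,"dy":0,"dz":0,"twist":-0.1,"jaw":0.03},{"dx":0,"dy":0,"dz":0,"twist":-0.1,"jaw":0.03},{"dx":0,"dy":0,"dz":0,"twist":0,"jaw":0.03},{"dx":0,"dy":0,"dz":0,"twist":0,"jaw":0.03}]}';python3 -c "
from plant import *; s=state(); print(s['wrist_torque'],s['joint_pos'][5],s['effort'][5])"
```

```text
clock: 4.2
ee_pos: [0.5389, 0.0301, 0.1387]
ee_rot: [[-0.85, -0.527, 0.004], [-0.527, 0.85, 0.001], [-0.004, -0.001, -1.0]]
contact_force: [1.6, 0.4, 4.7]
grip_width: 0.574
gripper_force: 31.4
[ 0.29158179 -0.32525966 -0.03951717] -35.73195131975339 0.4909316450357437
clock: 4.82
ee_pos: [0.5386, 0.0302, 0.1387]
ee_rot: [[-0.659, -0.752, 0.003], [-0.752, 0.659, 0.001], [-0.003, -0.002, -1.0]]
contact_force: [0.8, 1.2, 5.7]
grip_width: 0.574
gripper_force: 31.5
[ 0.27283181 -0.23077925  0.06604929] -52.74017599137926 -0.0009738697553984821
```

Turned 1.32 rad with almost no resistance. I'll do a gentle 4 mm lift to test it. If it is still held, the vertical force will show.

```bash
python3 -m inch '{"increments":[{"dx":0,"dy":0,"dz":-0.002,"twist":0,"jaw":0.03},{"dx":0,"dy":0,"dz":-0.002,"twist":0,"jaw":0.03},{"dx":0,"dy":0,"dz":0,"twist":0,"jaw":0.03}]}'; python3 -c "
from plant import *; s=state(); print(s['wrist_torque'],s['contact_force'])"
```

```text
clock: 5.2
ee_pos: [0.5376, 0.0297, 0.1405]
ee_rot: [[-0.658, -0.753, -0.0], [-0.753, 0.658, -0.0], [0.0, 0.0, -1.0]]
contact_force: [4.3, 0.5, -4.1]
grip_width: 0.569
gripper_force: 31.6
[ 0.07747818 -0.92041325  0.03332034] [ 4.26061346  0.46366632 -4.11984109]
```

```bash
python3 -m inch '{"increments":[{"dx":0,"dy":0,"dz":-0.002,"twist":0,"jaw":0.03},{"dx":0,"dy":0,"dz":-0.002,"twist":0,"jaw":0.03},{"dx":0,"dy":0,"dz":0,"twist":0,"jaw":0.03}]}'; python3 -c "
from plant import *; s=state(); print(s['wrist_torque'],s['contact_force'])"
```

```text
clock: 5.58
ee_pos: [0.5376, 0.0297, 0.1452]
ee_rot: [[-0.658, -0.753, 0.0], [-0.753, 0.658, -0.0], [0.0, -0.0, -1.0]]
contact_force: [5.2, 0.3, -3.6]
grip_width: 0.575
gripper_force: 31.8
[ 0.02026333 -0.95835794  0.02049958] [ 5.15791667  0.31635738 -3.56842253]
```

Free: it has risen 6.5 mm with only about 4 N of rubbing. Lifting on, to about 10 cm.

```bash
python3 -m inch '{"increments":[{"dx":0,"dy":0,"dz":-0.008,"twist":0,"jaw":0.03},{"dx":0,"dy":0,"dz":-0.01,"twist":0,"jaw":0.03},{"dx":0,"dy":0,"dz":-0.01,"twist":0,"jaw":0.03},{"dx":0,"dy":0,"dz":-0.01,"twist":0,"jaw":0.03},{"dx":0,"dy":0,"dz":-0.01,"twist":0,"jaw":0.03}]}'; python3 -m inch '{"increments":[{"dx":0,"dy":0,"dz":-0.015,"twist":0,"jaw":0.03},{"dx":0,"dy":0,"dz":-0.015,"twist":0,"jaw":0.03},{"dx":0,"dy":0,"dz":-0.015,"twist":0,"jaw":0.03},{"dx":0,"dy":0,"dz":0,"twist":0,"jaw":0.03},{"dx":0,"dy":0,"dz":0,"twist":0,"jaw":0.03}]}'
python3 - <<'E'
from h import *
f=grab_frame("scene"); cv2.imwrite("pics/s2.png",cv2.resize(f["pixels"][80:280,260:460],(600,600),interpolation=cv2.INTER_CUBIC))
E
```

```text
clock: 6.2
ee_pos: [0.5372, 0.0298, 0.1941]
ee_rot: [[-0.658, -0.753, -0.0], [-0.753, 0.658, -0.0], [0.0, 0.0, -1.0]]
contact_force: [0.4, -0.0, -1.0]
grip_width: 0.575
gripper_force: 32.4
clock: 6.82
ee_pos: [0.5374, 0.0298, 0.238]
ee_rot: [[-0.658, -0.753, -0.0], [-0.753, 0.658, 0.0], [0.0, 0.0, -1.0]]
contact_force: [0.5, -0.3, -1.1]
grip_width: 0.575
gripper_force: 32.5
```

View pics/s2.png

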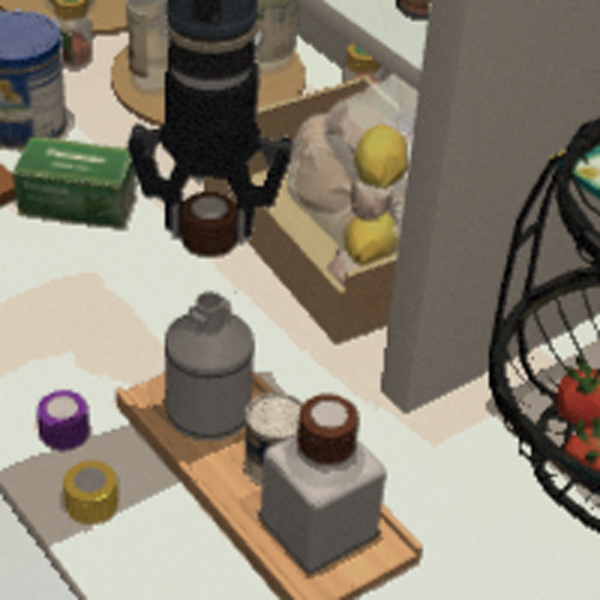

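The crop shows the cap held upright at (209,223), above the bare neck at (209,305). The square can's cap at (328,428) and the small tin are undisturbed. The cap has risen about 99 mm.

```bash
python3 -c "
from plant import *; print(sign_off())"
```

```text
the job is handed in; nothing more can be done
None
```

The round canister's cap came off with an ordinary counter-clockwise turn of about 1.3 rad. I handed the job in with the cap held upright about 10 cm above its neck, and the last picture showed the square canister's cap still closed and the small tin in place.

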